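# Close a loaded anaerobic culture jar

## Task

Get the culture plates ready for incubation: lower the carrier with the plates into the metal jar, keeping it upright, set the jar's loose lid on the rim so that it sits level and fully home, then swing the jar's wire bail up until it stands upright over the lid's post. Set things down without dropping them and leave everything else on the bench where it is.

Things in the scene. Friction and masses are not known exactly. Their poses are not given: they have to be found in the camera images.
- jar_rim (a point): centre of the jar's mouth in the plane of its rim, 110 mm above the bench. Round open-topped aluminium jar, fixed; 128 mm outside diameter (136 mm at the steel mouth ring), mouth 120 mm inside diameter, wall 4 mm; inner floor 104 mm below this point. z is up; x points away from the side on which the bail hangs; y runs along the bail's hinge axis
- bail_hinge (a point): point on the bail's hinge axis at the middle of the jar, 35 mm below the rim centre, 75 mm above the bench; axes as for the rim
- bail (a joint): angle of the jar's wire bail (U of 8 mm steel rod, arms 148 mm apart outside the jar): 0 = upright over the jar's centre (a stop lies 0.15 rad beyond); at the start 1.25 to 1.5 rad, hung over to the jar's -x side. Friction (0.13 N m) keeps it where it is left. Crossbar along y, 85 mm from the hinge axis; it just clears the post of a lid that is fully home
- bail_tab (a point): centre of the bail's black finger tab, which stands outwards from the middle of the crossbar; 34 mm long away from the hinge, 18 mm wide along the hinge axis, 9 mm thick. At bail angle q it lies 103 mm x sin(q) to the jar's -x side of the hinge and 103 mm x cos(q) above it. This point's y is along the hinge axis, its z points away from the hinge
- lid_mid (a point): centre of the loose lid, on its axis, half-way up its 53 mm. Bare metal disc 129 mm wide, z up. A black plug below it (112 mm diameter, 9 mm deep, tapering to 100 mm) enters the jar's mouth. Its post to hold is a black cylinder, 29 mm diameter, from 2 to 26 mm above this point. Top of disc 9.5 mm, seat on the rim 17.5 mm, plug bottom 26.5 mm below this point
- lid: the same lid; origin at the centre of the bottom of its plug, 9 mm below the rim plane when fully home. x points to a flat brass vent plug let into the disc (46 mm off the axis)
- carrier_mid (a point): centre of the plate carrier, on its axis, half-way up its 93 mm. Steel base disc 101 mm wide with three 93 mm culture plates fixed on it (their top 3 mm above this point), two upright rods and a flat strap handle across the top: 106 mm long along this point's y, 10 mm thick along its x, 16 mm high, its centre 38.5 mm above this point. z is up
- carrier: the same carrier; origin at the centre of its underside
- tube_between: bystander: long glass culture tube lying on the bench between the places of lid and carrier, 193 mm long, 20 mm thick
- bench_forceps: bystander: steel forceps, 130 mm long, lying on the bench
- dish_left: bystander: single culture plate, 93 mm, at the left of the bench
- dish_right: bystander: single culture plate, 93 mm, at the right of the bench
- pen: bystander: marker pen, 131 mm long, at the left of the bench

How it is judged:
By the outcome, as a careful person would: the job done as asked, in the order asked, and still so for the second after the job is handed in, with the robot touching nothing.
It also fails if it takes over 67 s, if anything falls off the work surface, if the arm or the gripper's body presses on something with over 40 N, if the wrist force passes 120 N, or if a joint passes its speed limit or range.

## Robot

A 7-joint arm with a two-finger parallel gripper is mounted at the origin on a cart in front of the work surface, level with it; the furniture and walls round the work are solid. World frame = base frame: x ahead of the robot, y to its left, z up, the work surface at z = 0. Lengths are in m, angles in rad, forces in N, time in s.
With the tool pointing down it reaches from about 0.4 to 0.85 m from the base axis. Payload 4.5 kg.
Tool frame: the origin (TCP) lies midway between the tips of the shut fingers; the grasp point (between the pads) lies 19 mm behind it; z points along the fingers, y is the line along which they close (so a half turn about z gives the same grasp; the last joint's range is limited). The gripper opens to 88 mm and grips with 3 to 60 N. Pads are 18 mm wide; open, the fingers measure 123 mm over their backs; the gripper's body (75 mm by 187 mm) begins 45 mm behind the grasp point.
Start: joints at [-1.189, 0.689, -0.195, 1.565, 0.157, 0.902, -0.215], TCP at [0.213, 0.588, 0.212] pointing down, gripper open.
Joint ranges: [-3.01, 3.01], [-0.46, 2.08], [-1.47, 1.51], [0.13, 2.56], [-1, 4.14], [0.04, 2.09], [-2.66, 2.66]. Speed limits (rad/s): [2.57, 2.57, 3.14, 3.14, 3.14, 3.14, 3.14].

## Interface

Orientations are given as a unit quaternion [w, x, y, z].
In Python, from cell import arm gives the robot as it stands. The module is installed in compiled form; this text tells all that it offers.
- The arm moves only by the tool apply_moves, never from a script. Its argument "motion" is a list of rows, each a list of 7 numbers: the opening, from -1 (shut) to 1 (fully open), then the shift along the tool's x, y, z as a fraction of full scale, then the turn, a rotation vector about the tool's x, y, z as a fraction of full scale. A call has 1 to 12 rows; each row is the pose to reach, as a shift and turn from the pose commanded when the call began, along the tool's axes at that moment; what a row does not reach only later rows make up. Full scale, the value 1, is 0.3 m for a shift and pi/2 rad for a turn. A row lasts 1/8 s, in which the tool goes at most 62.5 mm and 10.7 degrees, less where a joint would pass 70% of its speed; a pose out of reach is approached as far as the arm can. A call with a number of a shift or a turn outside -1 to 1 is refused whole. A call with a gripper value outside its range is refused whole. The fingers move at their own pace and stop on an object; "newtons" is the grip in N (left out, the last holds). Time passes only in rows, so rows that repeat a pose let the fingers close. It gives the time, the measured TCP pose, the force, the opening and the grip force at its end, in the units of the state.
- arm.get_obs(): the state, without advancing time (a new reading comes with each control period).
- arm.read_camera(name): name is "scene" or "top" or "wrist"; returns a dict with "color" (400x640x3 uint8, red, green, blue), "z_map" (400x640 float32, m along the optical axis (not along the pixel's ray), 0 where there is no reading), "K" (3x3 intrinsics, pixels), "xyz" and "orientation" of the camera in the world; the wrist camera has in their place "hand_eye" (4x4, takes a point from camera to tool coordinates, whose origin is the TCP and whose axes are the flange's). Camera axes: x right, y down, z forward; pixel columns grow to the right and rows downward; lengths in m; the calibration is good to about 2 mm. A picture is of the moment at which its call begins: read the wrist's pose just before it.
- arm.finish_job(): hands the job in; it is judged then, once.
The state is a dict: "clock": time; "qpos": joint angles; "qvel": joint speeds; "tau": joint torques, N m; "tool_pos": TCP position; "eef_rot": TCP orientation; "contact_force": force on the tool from outside, world axes, zero at the start; "ft_torque": the same for the moment, N m; "gripper_width": finger opening in m; "finger_force": force on a finger pad.
Only numpy, scipy, OpenCV 4.12 (cv2) and the standard library are available. Lean on these libraries where they do the work, as an engineer would, in place of code of your own. Each camera call takes 0.05 s, during which the arm holds its last target. There are 200 camera calls.

## Working session

There is one attempt and no reset: what is moved stays moved. The work goes in short steps, Python scripts to look and compute and a tool call to move; the robot and the scene stay as the last step left them, time stands still between calls to the robot, and variables do not carry over. Pictures are saved under pics/ and viewed, at most 10 in all, crops included, and the job is handed in when it is done.

Besides the shell and the picture viewer there is one more tool, called after ">>>" by a JSON object that holds its "method" and its "body", one argument or row to a line. apply_moves: Moves the arm, as the interface text tells. Shift numbers are shares of 0.3 m and turn numbers shares of pi/2 rad, none past 1 either way. Its arguments: {"type":"object","properties":{"motion":{"type":"array","items":{"type":"array","items":{"type":"number","minimum":-1,"maximum":1}}},"newtons":{"type":"number"}},"required":["motion"]}

```bash
mkdir -p pics
cat > h.py <<'E'
import numpy as np, cv2
from scipy.spatial.transform import Rotation as R
from cell import arm
def rot(q): return R.from_quat([q[1],q[2],q[3],q[0]])
def cam(name):
    o=arm.get_obs(); c=arm.read_camera(name)
    if name=="wrist":
        T=np.eye(4); T[:3,:3]=rot(o["eef_rot"]).as_matrix(); T[:3,3]=o["tool_pos"]
        c["T"]=T@np.array(c["hand_eye"])
    else:
        T=np.eye(4); T[:3,:3]=rot(c["orientation"]).as_matrix(); T[:3,3]=c["xyz"]; c["T"]=T
    return c
def cloud(c):
    z=c["z_map"]; K=c["K"]; v,u=np.mgrid[:z.shape[0],:z.shape[1]]
    p=np.stack([(u-K[0,2])/K[0,0]*z,(v-K[1,2])/K[1,1]*z,z],-1)
    return p@c["T"][:3,:3].T+c["T"][:3,3]
def ray(c,u,v,h):
    K=c["K"]; d=c["T"][:3,:3]@np.array([(u-K[0,2])/K[0,0],(v-K[1,2])/K[1,1],1]); o=c["T"][:3,3]
    return o+d*(h-o[2])/d[2]
def proj(c,p):
    q=c["T"][:3,:3].T@(np.array(p)-c["T"][:3,3]); q=c["K"]@q; return q[:2]/q[2]
def save(c,n): cv2.imwrite(f"pics/{n}.png",c["color"][...,::-1])
E
python3 - <<'E'
from h import *
for n in("top","scene"):
    c=cam(n); save(c,n+"0"); np.savez(""+n+"0.npz",**c); print(n,c["T"].round(3).tolist(),c["K"].round(1).tolist())
o=arm.get_obs(); print({k:np.round(v,3).tolist() for k,v in o.items()})
E
```

```text
top [[0.085, -0.815, 0.573, -0.47], [-0.996, -0.08, 0.035, 0.007], [0.017, -0.573, -0.819, 1.489], [0.0, 0.0, 0.0, 1.0]] [[496.5, 0.0, 323.2], [0.0, 496.5, 194.7], [0.0, 0.0, 1.0]]
scene [[-0.899, -0.181, 0.399, -0.136], [-0.438, 0.334, -0.835, 1.34], [0.018, -0.925, -0.38, 0.729], [0.0, 0.0, 0.0, 1.0]] [[459.5, 0.0, 312.6], [0.0, 459.5, 202.1], [0.0, 0.0, 1.0]]
{'clock': 0.1, 'qpos': [-1.189, 0.69, -0.194, 1.566, 0.157, 0.903, -0.215], 'qvel': [0.0, -0.003, 0.001, -0.002, 0.0, -0.002, 0.0], 'tau': [-0.002, -52.85, -1.271, -15.384, -0.053, 0.002, 0.0], 'tool_pos': [0.213, 0.587, 0.212], 'eef_rot': [-0.0, 0.173, 0.985, -0.001], 'contact_force': [0.241, -0.993, -0.174], 'ft_torque': [0.017, 0.005, -0.044], 'finger_force': 0.0, 'gripper_width': 0.088}
```

View pics/top0.png

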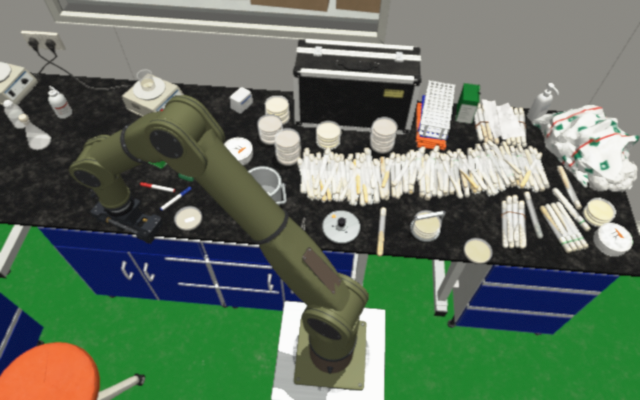

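View pics/scene0.png

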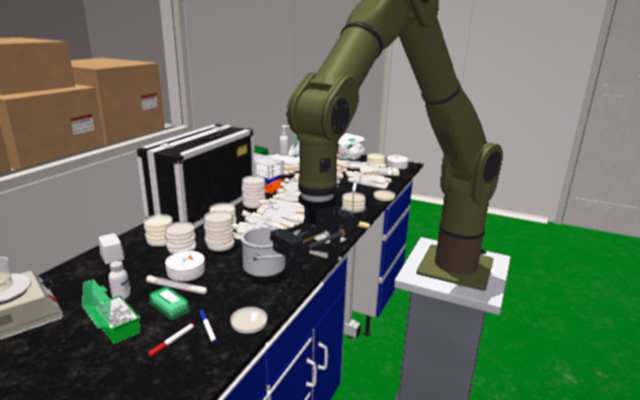

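The top view shows the jar near (265,183), partly behind the arm. The lid is at (341,226), the tube at (382,230), the carrier with its strap at (427,222), and dishes at (188,217) and (478,250). The scene view shows the jar at (263,252), partly behind the gripper.

Run:
```python
from h import *
c=dict(np.load("top0.npz")); P=cloud(c)
big=cv2.resize(c["color"][150:270,230:500,::-1],None,fx=2.95,fy=2.95,interpolation=cv2.INTER_CUBIC); cv2.imwrite("pics/top_crop.png",big)
for n,u,v in[("jar",265,183),("lidpost",341,218),("lid",341,235),("tube1",383,208),("tube2",381,250),("strapL",418,216),("strapR",440,212),("plate",427,230),("dR",478,250),("dL",188,217)]:
    print(n,P[v,u].round(3),ray(c,u,v,0).round(3))
s=dict(np.load("scene0.npz"));Q=cloud(s)
for u,v in[(245,240),(263,234),(280,245),(263,262)]: print(Q[v,u].round(3))
```

```text
jar [0.59  0.286 0.017] [0.602 0.29  0.   ]
lidpost [ 0.442 -0.001  0.054] [ 0.476 -0.002  0.   ]
lid [ 0.399 -0.006  0.012] [ 0.406 -0.006  0.   ]
tube1 [ 0.517 -0.147  0.024] [ 0.533 -0.15   0.   ]
tube2 [ 0.347 -0.143  0.024] [ 0.361 -0.146  0.   ]
strapL [ 0.451 -0.258  0.091] [ 0.511 -0.275  0.   ]
strapR [ 0.471 -0.331  0.095] [ 0.536 -0.354  0.   ]
plate [ 0.425 -0.295  0.05 ] [ 0.455 -0.305  0.   ]
dR [ 0.381 -0.47   0.019] [ 0.392 -0.476 -0.   ]
dL [0.421 0.533 0.012] [0.428 0.537 0.   ]
[0.59  0.297 0.084]
[0.559 0.242 0.088]
[0.249 0.673 0.325]
[0.495 0.346 0.058]
```

View pics/top_crop.png

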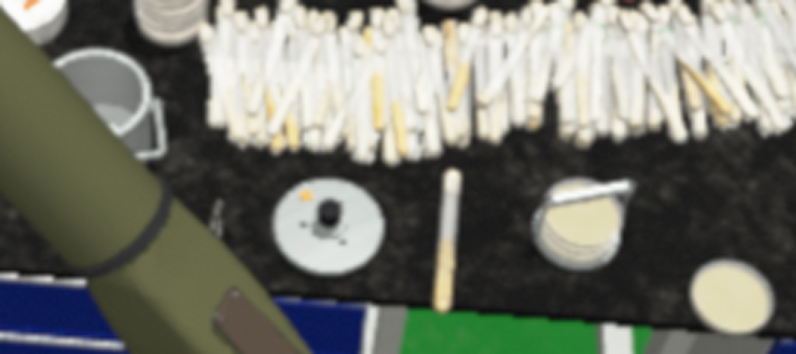

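The crop shows the jar's bail as a thin U at crop (160,130), hanging toward the lid (-y side). The lid post is at (328,212) and the brass vent at (306,196). The carrier strap runs from (553,198) to (630,186), and the forceps lie at (217,215).

```bash
cat >> h.py <<'E'
def goto(p,yaw=None):
    """row numbers to bring TCP to p, tool straight down, tool y at world angle yaw (deg, mod 180 nearest)"""
    o=arm.get_obs(); r0=rot(o["eef_rot"]); M=r0.as_matrix(); y0=np.degrees(np.arctan2(M[1,1],M[0,1]))
    if yaw is None: yaw=y0
    d=(yaw-y0+90)%180-90; a=np.radians(y0+d)
    y=np.array([np.cos(a),np.sin(a),0]); z=np.array([0,0,-1.]); x=np.cross(y,z)
    rv=(r0.inv()*R.from_matrix(np.stack([x,y,z],1))).as_rotvec()
    s=M.T@(np.array(p)-o["tool_pos"])
    print("row",(s/.3).round(3).tolist(),(rv/(np.pi/2)).round(3).tolist(),"rows>=",int(np.ceil(max(np.linalg.norm(s)/.0625,np.degrees(np.linalg.norm(rv))/10.7))),"yaw0",y0.round(1))
E
python3 - <<'E'
from h import *
c=cam("wrist"); print(np.array(c["hand_eye"]).round(3).tolist(),c["K"].round(0).tolist())
goto([.44,.33,.33],30)
E
```

```text
[[0.001, -0.966, -0.259, 0.066], [1.0, 0.001, -0.001, -0.0], [0.001, -0.259, 0.966, -0.172], [0.0, 0.0, 0.0, 1.0]] [[360.0, 0.0, 307.0], [0.0, 360.0, 197.0], [0.0, 0.0, 1.0]]
row [-1.004, -0.548, -0.393] [-0.001, 0.0, 0.445] rows>= 6 yaw0 70.1
```

>>> {"method": "apply_moves", "body": {
  "motion": [
    [1,-1,-0.54,-0.4,0,0,0.44],
    [1,-1,-0.54,-0.4,0,0,0.44],
    [1,-1,-0.54,-0.4,0,0,0.44],
    [1,-1,-0.54,-0.4,0,0,0.44],
    [1,-1,-0.54,-0.4,0,0,0.44],
    [1,-1,-0.54,-0.4,0,0,0.44],
    [1,-1,-0.54,-0.4,0,0,0.44],
    [1,-1,-0.54,-0.4,0,0,0.44],
    [1,-1,-0.54,-0.4,0,0,0.44]
  ]
}}

```text
clock: 1.27
tool_pos: [0.4382, 0.3345, 0.3316]
eef_rot: [-0.001, 0.495, 0.869, -0.0]
contact_force: [0.1, 0.0, -0.6]
gripper_width: 0.0882
finger_force: 0.0
```

Run:
```python
from h import *
c=cam("wrist"); save(c,"w1"); np.savez("w1.npz",**c)
o=arm.get_obs(); print(o["clock"],o["tool_pos"].round(3) if hasattr(o["tool_pos"],"round") else o["tool_pos"],np.round(o["qpos"],2))
P=cloud(c).reshape(-1,3); 
m=(abs(P[:,2]-.110)<.006)&(np.linalg.norm(P[:,:2]-[.56,.29],axis=1)<.15)
Q=P[m][:,:2].astype(np.float32); print(len(Q),cv2.minEnclosingCircle(Q),Q.min(0),Q.max(0))
# algebraic circle fit
A=np.c_[2*Q,np.ones(len(Q))]; s=np.linalg.lstsq(A,(Q**2).sum(1),rcond=None)[0]; print(s[:2],np.sqrt(s[2]+s[0]**2+s[1]**2))
goto([.45,-.12,.33],30)
```

```text
1.325 [0.438 0.334 0.332] [-0.73  0.46 -0.01  1.62  0.    1.06 -0.2 ]
2505 ((0.5546538829803467, 0.24775373935699463), 0.1430683732032776) [0.41295493 0.21802239] [0.6963528 0.3530839]
[0.52745996 0.28381899] 0.0650285758528051
row [-1.323, -0.739, 0.006] [-0.001, -0.0, 0.007] rows>= 8 yaw0 30.7
```

View pics/w1.png

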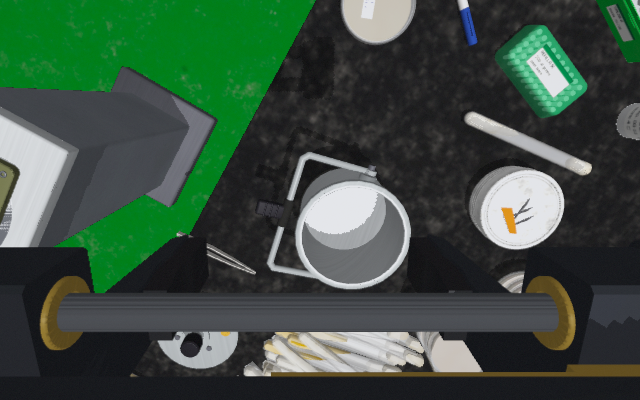

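The wrist view shows the jar rim as a full ellipse centred at (353,234). The bail hangs left, with its crossbar near (290,205) and its black tab at (268,210). The forceps are at (215,252) and the lid at (195,345).

Run:
```python
from h import *
c=dict(np.load("w1.npz")); P=cloud(c); h=P[...,2]; C=np.array([.527,.284])
for zr in (.104,.108,.112):
  pass
ctr=C
for i in range(4):
    r=np.linalg.norm(P[...,:2]-ctr,axis=-1); m=(abs(h-.110)<.005)&(abs(r-.064)<.009); Q=P[m][:,:2]
    A=np.c_[2*Q,np.ones(len(Q))]; s=np.linalg.lstsq(A,(Q**2).sum(1),rcond=None)[0]; ctr=s[:2]; rad=np.sqrt(s[2]+ctr@ctr)
print("rim depth",len(Q),ctr,rad,P[m][:,2].mean())
# colour ring: bright pixels ellipse
g=cv2.cvtColor(c["color"],cv2.COLOR_RGB2GRAY)
v,u=np.nonzero(m); print("ellipse",cv2.fitEllipse(np.c_[u,v].astype(np.float32)))
e=cv2.convexHull(np.c_[u,v].astype(np.float32))[:,0]
B=np.array([ray(c,a,b,.110)[:2] for a,b in e]); A=np.c_[2*B,np.ones(len(B))]; s=np.linalg.lstsq(A,(B**2).sum(1),rcond=None)[0]; print("ray hull",s[:2],np.sqrt(s[2]+s[:2]@s[:2]))
for n,a,b in[("tab",268,210),("tab2",262,211),("tab3",280,208),("bar top",302,170),("bar bot",273,262),("bar2",296,190),("armA",340,164),("armB",292,270),("lugA",374,171),("forc",255,272),("forc2",180,236),("lidpost",190,343)]: print(n,P[b,a].round(4))
k=(g<60)&(h>.04); v,u=np.nonzero(k&(np.add.outer(np.arange(400),np.zeros(640))<250)&(np.add.outer(np.zeros(400),np.arange(640))<320)&(P[...,0]<.52)&(P[...,0]>.4)); print(len(u),u.min(),u.max(),v.min(),v.max(),P[v,u].mean(0))
```

```text
rim depth 2382 [0.52766988 0.2856916 ] 0.06348368060483528 0.1093853246207869
ellipse ((352.4992370605469, 234.0480194091797), (102.06668853759766, 109.51253509521484), 77.24555206298828)
ray hull [0.5276341  0.28569443] 0.06749752039076432
tab [0.4278 0.2608 0.1022]
tab2 [0.4224 0.2564 0.103 ]
tab3 [0.439  0.269  0.0986]
bar top [0.4384 0.3208 0.0957]
bar bot [0.4663 0.2027 0.0947]
bar2 [ 0.4538  0.2742 -0.0017]
armA [0.4738 0.3481 0.087 ]
armB [0.4928 0.2034 0.0904]
lugA [0.5146 0.3609 0.0787]
forc [0.4644 0.1326 0.0041]
forc2 [0.3868 0.3157 0.3611]
lidpost [0.4314 0.0098 0.0529]
656 149 318 1 248 [0.43347855 0.28146422 0.15260254]
```

>>> {"method": "apply_moves", "body": {
  "motion": [
    [1,-0.86,-0.54,0,0,0,0.17],
    [1,-0.86,-0.54,0,0,0,0.17],
    [1,-0.86,-0.54,0,0,0,0.17],
    [1,-0.86,-0.54,0,0,0,0.17],
    [1,-0.86,-0.54,0,0,0,0.17],
    [1,-0.86,-0.54,0,0,0,0.17],
    [1,-0.86,-0.54,0,0,0,0.17]
  ]
}}

```text
clock: 2.2
tool_pos: [0.431, 0.0299, 0.3322]
eef_rot: [-0.0, 0.607, 0.795, 0.0]
contact_force: [0.9, 0.2, -0.4]
gripper_width: 0.0876
finger_force: 0.0
```

Run:
```python
from h import *
c=cam("wrist"); save(c,"w2"); np.savez("w2.npz",**c)
print(arm.get_obs()["tool_pos"]); goto([.45,-.28,.33],15)
P=cloud(c)
n=np.linalg.norm(P[...,:2]-[.435,.0],axis=-1)
m=(n<.05)&(P[...,2]>.046)&(P[...,2]<.06); Q=P[m]; print("post top",len(Q),Q.mean(0),cv2.minEnclosingCircle(Q[:,:2].astype(np.float32)))
m=(n<.08)&(P[...,2]>.010)&(P[...,2]<.024); Q=P[m]; print("disc",len(Q),Q.mean(0),cv2.minEnclosingCircle(Q[:,:2].astype(np.float32)),np.percentile(Q[:,2],[5,50,95]))
```

```text
[0.43108665 0.03049108 0.33215637]
row [-1.015, -0.213, 0.006] [0.0, -0.001, 0.004] rows>= 5 yaw0 15.4
post top 381 [ 0.4346666  -0.00108271  0.05206472] ((0.43462541699409485, -0.0018001815769821405), 0.014535029418766499)
disc 6211 [0.43405344 0.00075949 0.01698087] ((0.4348233938217163, -0.0020138570107519627), 0.0645512193441391) [0.01509679 0.01687292 0.01942974]
```

>>> {"method": "apply_moves", "body": {
  "motion": [
    [1,-1,-0.21,0,0,0,0],
    [1,-1,-0.21,0,0,0,0],
    [1,-1,-0.21,0,0,0,0],
    [1,-1,-0.21,0,0,0,0],
    [1,-1,-0.21,0,0,0,0],
    [1,-1,-0.21,0,0,0,0],
    [1,-1,-0.21,0,0,0,0]
  ]
}}

```text
clock: 3.12
tool_pos: [0.4498, -0.2752, 0.3317]
eef_rot: [-0.001, 0.606, 0.795, 0.001]
contact_force: [-0.1, -0.2, -1.4]
gripper_width: 0.0881
finger_force: 0.0
```

Run:
```python
from h import *
c=cam("wrist"); save(c,"w3"); np.savez("w3.npz",**c)
print(arm.get_obs()["tool_pos"])
P=cloud(c); n=np.linalg.norm(P[...,:2]-[.455,-.295],axis=-1)
m=(n<.08)&(P[...,2]>.084)&(P[...,2]<.1); Q=P[m]; r=cv2.minAreaRect(Q[:,:2].astype(np.float32)); print("strap",len(Q),Q.mean(0),r)
ax=np.linalg.svd(Q[:,:2]-Q[:,:2].mean(0),full_matrices=False)[2][0]; print("strap dir",np.degrees(np.arctan2(ax[1],ax[0])))
m=(n<.08)&(P[...,2]>.046)&(P[...,2]<.055); Q=P[m]; print("plate",len(Q),cv2.minEnclosingCircle(Q[:,:2].astype(np.float32)))
yaw=(np.degrees(np.arctan2(ax[1],ax[0]))+90); 
goto([r[0][0],r[0][1],.068],yaw); goto([r[0][0],r[0][1],.16],yaw)
```

```text
[ 0.44982662 -0.2747171   0.33188701]
strap 756 [ 0.46008302 -0.29396385  0.09275803] ((0.46054843068122864, -0.29536744952201843), (0.009970195591449738, 0.10505230724811554), 17.520706176757812)
strap dir -72.44259999180613
plate 3379 ((0.45983412861824036, -0.29201337695121765), 0.04946452006697655)
row [-0.078, 0.016, 0.879] [0.0, -0.001, -0.024] rows>= 5 yaw0 15.4
row [-0.077, 0.016, 0.573] [0.0, -0.001, -0.024] rows>= 3 yaw0 15.4
```

View pics/w3.png

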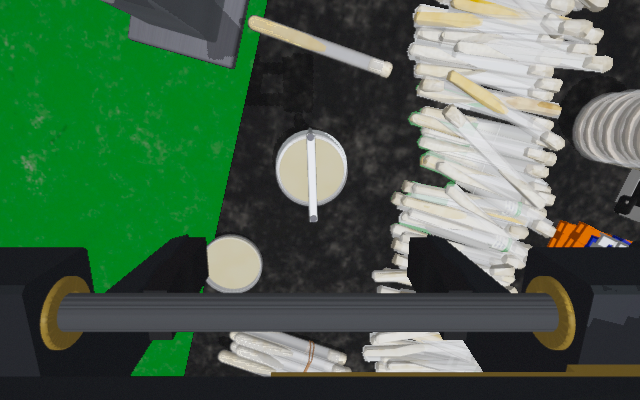

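The wrist view shows the carrier at (312,168) with its strap running vertically from (310,130) to (313,220). The dish is at (232,263) and the tube from (250,20) to (390,70), with clear space around the strap.

>>> {"method": "apply_moves", "body": {
  "motion": [
    [0,-0.077,0.016,0,0,0,-0.024],
    [0,-0.077,0.016,0.57,0,0,-0.024],
    [0,-0.077,0.016,0.57,0,0,-0.024],
    [0,-0.077,0.016,0.57,0,0,-0.024],
    [0,-0.077,0.016,0.75,0,0,-0.024],
    [0,-0.077,0.016,0.88,0,0,-0.024],
    [0,-0.077,0.016,0.88,0,0,-0.024],
    [0,-0.077,0.016,0.88,0,0,-0.024]
  ],
  "newtons": 50
}}

```text
clock: 4.18
tool_pos: [0.4609, -0.2979, 0.0697]
eef_rot: [0.001, 0.592, 0.806, 0.0]
contact_force: [1.1, 0.7, 0.4]
gripper_width: 0.0441
finger_force: 0.0
```

>>> {"method": "apply_moves", "body": {
  "motion": [
    [-1,0,0,0,0,0,0],
    [-1,0,0,0,0,0,0],
    [-1,0,0,0,0,0,0],
    [-1,0,0,0,0,0,0],
    [-1,0,0,0,0,0,0],
    [-1,0,0,0,0,0,0]
  ],
  "newtons": 50
}}

```text
clock: 4.92
tool_pos: [0.4594, -0.2985, 0.0682]
eef_rot: [-0.0, 0.593, 0.806, 0.0]
contact_force: [-0.3, -0.3, 0.3]
gripper_width: 0.0007
finger_force: 0.0
```

The fingers closed without the strap between them, so I'll look.

Run:
```python
from h import *
c=cam("wrist"); t=cam("top"); save(t,"t4")
big=cv2.resize(t["color"][150:300,350:550,::-1],None,fx=2.6,fy=2.6,interpolation=cv2.INTER_CUBIC)
w=cv2.resize(c["color"][...,::-1],(520,325)); big=cv2.resize(big,(280,210)); im=np.zeros((325,800,3),np.uint8); im[:,:520]=w; im[:210,520:]=big; cv2.imwrite("pics/m4.png",im)
P=cloud(c); n=np.linalg.norm(P[...,:2]-[.46,-.295],axis=-1)
m=(n<.09)&(P[...,2]>.07)&(P[...,2]<.1); Q=P[m];print(len(Q)); print(cv2.minAreaRect(Q[:,:2].astype(np.float32)),np.percentile(Q[:,2],[5,50,95]))
o=arm.get_obs(); print(o["gripper_width"],o["finger_force"],o["tool_pos"])
```

```text
3138
((0.4598102569580078, -0.29592934250831604), (0.02652852237224579, 0.10548463463783264), 25.822622299194336) [0.09126524 0.09298921 0.09730601]
0.00047934152816673343 0.0 [ 0.45943048 -0.29850049  0.06822249]
```

View pics/m4.png

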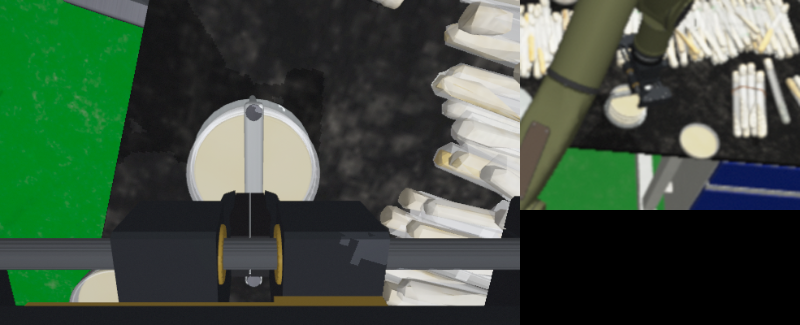

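The picture shows the strap running between the finger pads at (250,190) and coming out behind them at (254,282), so the width reading and the view disagree. I'll test with a small lift.

>>> {"method": "apply_moves", "body": {
  "motion": [
    [-1,0,0,-0.03,0,0,0],
    [-1,0,0,-0.06,0,0,0],
    [-1,0,0,-0.06,0,0,0]
  ]
}}

```text
clock: 5.4
tool_pos: [0.4601, -0.2989, 0.0873]
eef_rot: [0.001, 0.592, 0.806, 0.0]
contact_force: [0.5, 0.0, 0.3]
gripper_width: 0.0003
finger_force: 0.0
```

Run:
```python
from h import *
o=arm.get_obs(); print(o["gripper_width"],o["finger_force"],o["tool_pos"],o["contact_force"])
c=cam("wrist"); P=cloud(c); n=np.linalg.norm(P[...,:2]-[.46,-.27],axis=-1)
v=np.arange(150,330); 
m=(n<.05)&(P[...,2]>.08)&(P[...,2]<.125); Q=P[m]; print(len(Q),np.percentile(Q[:,2],[5,50,95]))
m=(n<.06)&(P[...,2]>.04)&(P[...,2]<.075); Q=P[m]; print(len(Q),np.percentile(Q[:,2],[5,50,95]))
t=cam("top"); 
w=cv2.resize(c["color"][100:390,150:490,::-1],(680,580)); cv2.imwrite("pics/w5.png",w)
```

```text
0.00032517461034534643 0.0 [ 0.4600822  -0.29894993  0.08734739] [0.52268934 0.01640327 0.29455335]
3109 [0.09137823 0.09308123 0.1230621 ]
11679 [0.04784372 0.0489481  0.05004372]
```

View pics/w5.png

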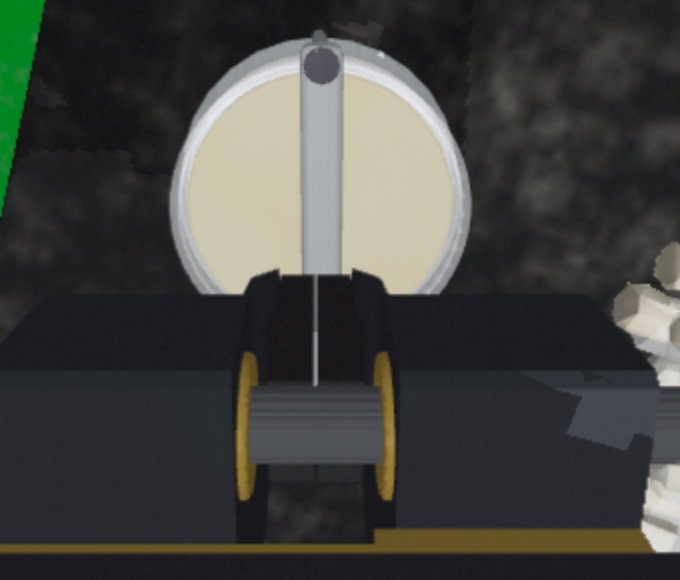

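This view shows the closed fingers at (315,275) above the strap, with the carrier still on the bench. I'll check the height of the fingertips in the depth map.

Run:
```python
from h import *
o=arm.get_obs();c=cam("wrist"); P=cloud(c); print("tcp",o["tool_pos"],"proj",proj(c,o["tool_pos"]))
for v in range(222,300,6): print(v,[(u,P[v,u].round(3).tolist(),round(float(c["z_map"][v,u]),3)) for u in (298,315)])
```

```text
tcp [ 0.45960405 -0.29854174  0.08654955] proj [307.0547184 233.7261395]
222 [(298, [0.456, -0.307, 0.049], 0.222), (315, [0.461, -0.289, 0.094], 0.174)]
228 [(298, [0.457, -0.31, 0.049], 0.223), (315, [0.462, -0.292, 0.094], 0.175)]
234 [(298, [0.459, -0.314, 0.049], 0.223), (315, [0.463, -0.295, 0.093], 0.177)]
240 [(298, [0.454, -0.292, 0.115], 0.154), (315, [0.46, -0.289, 0.117], 0.152)]
246 [(298, [0.454, -0.292, 0.122], 0.147), (315, [0.46, -0.289, 0.123], 0.146)]
252 [(298, [0.454, -0.291, 0.129], 0.14), (315, [0.46, -0.29, 0.128], 0.141)]
258 [(298, [0.454, -0.291, 0.135], 0.134), (315, [0.46, -0.289, 0.134], 0.135)]
264 [(298, [0.454, -0.291, 0.14], 0.13), (315, [0.46, -0.29, 0.138], 0.131)]
270 [(298, [0.454, -0.291, 0.144], 0.126), (315, [0.46, -0.289, 0.145], 0.125)]
276 [(298, [0.454, -0.291, 0.149], 0.121), (315, [0.46, -0.289, 0.149], 0.121)]
282 [(298, [0.454, -0.291, 0.153], 0.117), (315, [0.46, -0.29, 0.153], 0.118)]
288 [(298, [0.454, -0.291, 0.156], 0.114), (315, [0.46, -0.29, 0.157], 0.114)]
294 [(298, [0.45, -0.275, 0.19], 0.077), (315, [0.454, -0.273, 0.191], 0.076)]
```

The tips sit about 26 mm above the reported TCP: the finger front ends at z≈0.113 while the TCP reads 0.087. I'll correct for that, open, go lower and close again.

>>> {"method": "apply_moves", "body": {
  "motion": [
    [0,0,0,0,0,0,0],
    [0,0,0,0,0,0,0],
    [0,0,0,0.06,0,0,0],
    [0,0,0,0.11,0,0,0],
    [0,0,0,0.13,0,0,0],
    [0,0,0,0.13,0,0,0],
    [-1,0,0,0.13,0,0,0],
    [-1,0,0,0.13,0,0,0],
    [-1,0,0,0.13,0,0,0],
    [-1,0,0,0.13,0,0,0]
  ],
  "newtons": 50
}}

```text
clock: 6.8
tool_pos: [0.4601, -0.2985, 0.0475]
eef_rot: [0.001, 0.592, 0.806, 0.0]
contact_force: [-0.2, -0.3, -2.1]
gripper_width: 0.0097
finger_force: 50.0
```

Run:
```python
from h import *
o=arm.get_obs();c=cam("wrist"); P=cloud(c); print("tcp",o["tool_pos"],o["gripper_width"],o["finger_force"])
for v in range(228,262,4): print(v,[(u,P[v,u].round(3).tolist()) for u in (275,285,293,307,321,330)])
```

```text
tcp [ 0.46014754 -0.2985141   0.04753815] 0.009726420331458834 49.98305445536971
228 [(275, [0.444, -0.3, 0.049]), (285, [0.448, -0.298, 0.05]), (293, [0.452, -0.297, 0.05]), (307, [0.454, -0.28, 0.093]), (321, [0.466, -0.293, 0.05]), (330, [0.47, -0.292, 0.049])]
232 [(275, [0.444, -0.302, 0.05]), (285, [0.449, -0.301, 0.049]), (293, [0.453, -0.299, 0.05]), (307, [0.455, -0.281, 0.093]), (321, [0.466, -0.295, 0.05]), (330, [0.471, -0.293, 0.05])]
236 [(275, [0.444, -0.293, 0.076]), (285, [0.45, -0.303, 0.049]), (293, [0.454, -0.301, 0.049]), (307, [0.455, -0.283, 0.093]), (321, [0.467, -0.297, 0.049]), (330, [0.471, -0.296, 0.049])]
240 [(275, [0.445, -0.293, 0.08]), (285, [0.449, -0.293, 0.077]), (293, [0.452, -0.292, 0.077]), (307, [0.456, -0.284, 0.094]), (321, [0.463, -0.289, 0.077]), (330, [0.467, -0.287, 0.078])]
244 [(275, [0.445, -0.292, 0.087]), (285, [0.449, -0.293, 0.082]), (293, [0.452, -0.292, 0.082]), (307, [0.456, -0.285, 0.094]), (321, [0.463, -0.289, 0.081]), (330, [0.467, -0.288, 0.081])]
248 [(275, [0.445, -0.293, 0.089]), (285, [0.449, -0.293, 0.085]), (293, [0.452, -0.292, 0.085]), (307, [0.457, -0.288, 0.092]), (321, [0.463, -0.289, 0.086]), (330, [0.466, -0.287, 0.086])]
252 [(275, [0.446, -0.292, 0.094]), (285, [0.449, -0.293, 0.09]), (293, [0.452, -0.292, 0.089]), (307, [0.457, -0.289, 0.094]), (321, [0.463, -0.289, 0.089]), (330, [0.466, -0.287, 0.09])]
256 [(275, [0.446, -0.294, 0.093]), (285, [0.45, -0.293, 0.094]), (293, [0.452, -0.292, 0.094]), (307, [0.458, -0.291, 0.093]), (321, [0.463, -0.289, 0.093]), (330, [0.466, -0.288, 0.093])]
260 [(275, [0.446, -0.294, 0.097]), (285, [0.45, -0.293, 0.096]), (293, [0.453, -0.292, 0.097]), (307, [0.458, -0.292, 0.092]), (321, [0.441, -0.235, 0.22]), (330, [0.466, -0.288, 0.097])]
```

Gripped now, at 9.7 mm width and 50 N. Next I lift and carry it toward the jar.

>>> {"method": "apply_moves", "body": {
  "motion": [
    [-1,0,0,-0.05,0,0,0],
    [-1,0,0,-0.12,0,0,0],
    [-1,0,0,-0.22,0,0,0],
    [-1,0,0,-0.32,0,0,0],
    [-1,0,0,-0.42,0,0,0],
    [-1,0,0,-0.5,0,0,0],
    [-1,0.06,0.03,-0.55,0,0,0],
    [-1,0.16,0.07,-0.56,0,0,0],
    [-1,0.28,0.13,-0.56,0,0,0],
    [-1,0.4,0.18,-0.56,0,0,0],
    [-1,0.52,0.23,-0.56,0,0,0],
    [-1,0.64,0.29,-0.56,0,0,0]
  ]
}}

```text
clock: 8.35
tool_pos: [0.4846, -0.0882, 0.216]
eef_rot: [-0.0, 0.593, 0.805, 0.0]
contact_force: [0.7, 0.9, -2.6]
gripper_width: 0.0096
finger_force: 50.0
```

Run:
```python
from h import *
goto([.5286,.2825,.208],17.6); o=arm.get_obs(); print(o["finger_force"],o["gripper_width"],o["contact_force"],o["ft_torque"])
```

```text
row [1.136, 0.507, 0.027] [-0.0, -0.0, -0.003] rows>= 6 yaw0 17.3
49.98383676633239 0.009593002119004905 [ 0.67566733  0.91656708 -2.64047778] [-0.04895683 -0.05179873 -0.02988611]
```

>>> {"method": "apply_moves", "body": {
  "motion": [
    [-1,0.13,0.06,0,0,0,0],
    [-1,0.27,0.12,0,0,0,0],
    [-1,0.41,0.18,0,0,0,0],
    [-1,0.55,0.25,0,0,0,0],
    [-1,0.69,0.31,0,0,0,0],
    [-1,0.82,0.37,0,0,0,0],
    [-1,0.94,0.42,0,0,0,0],
    [-1,1,0.45,0,0,0,0],
    [-1,1,0.45,0,0,0,0]
  ]
}}

```text
clock: 9.48
tool_pos: [0.5245, 0.2379, 0.2154]
eef_rot: [-0.0, 0.592, 0.806, -0.0]
contact_force: [-0.1, -0.9, -2.9]
gripper_width: 0.0097
finger_force: 50.0
```

Run:
```python
from h import *
goto([.5286,.2825,.208],17.6)
c=cam("wrist"); P=cloud(c); o=arm.get_obs(); t=o["tool_pos"]
# carrier plate edge check: points at plate level in hand, and jar rim
M=rot(o["eef_rot"]).as_matrix(); L=(P-t)@M
m=(np.hypot(L[...,0],L[...,1])<.06)&(P[...,2]>t[2]-.012)&(P[...,2]<t[2]+.012); Q=L[m]; print("plate top in tool",len(Q),Q[:,2].mean(),cv2.minEnclosingCircle(Q[:,:2].astype(np.float32)))
A=np.c_[Q[:,:2],np.ones(len(Q))]; print("slope",np.linalg.lstsq(A,Q[:,2],rcond=None)[0])
save(c,"w6")
```

```text
row [0.138, 0.057, 0.025] [-0.0, -0.0, -0.002] rows>= 1 yaw0 17.4
plate top in tool 13038 -0.0017334538910351294 ((0.00991214718669653, 0.0008452981128357351), 0.04764219745993614)
slope [ 0.00854744 -0.00253937 -0.00191155]
```

View pics/w6.png

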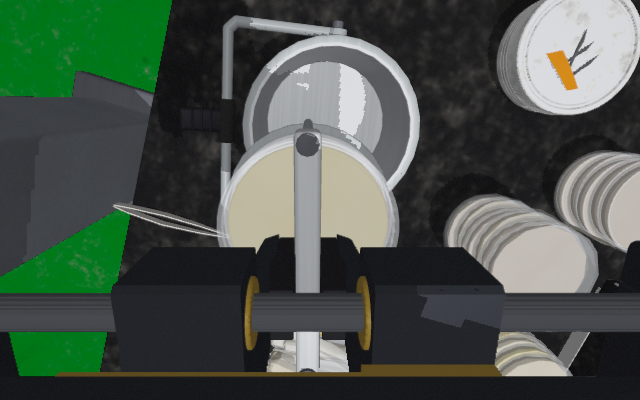

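The view shows the carrier hanging level below the fingers. Its strap runs vertically at u≈307, and the jar mouth ahead is centred near (330,120), with the bail at left.

Run:
```python
from h import *
c=cam("wrist"); P=cloud(c); o=arm.get_obs(); t=o["tool_pos"]; M=rot(o["eef_rot"]).as_matrix(); L=(P-t)@M
ctr=np.array([.5276,.2857])
r=np.linalg.norm(P[...,:2]-ctr,axis=-1); m=(abs(P[...,2]-.110)<.004)&(abs(r-.064)<.01); 
e=P[m][:,:2]; A=np.c_[2*e,np.ones(len(e))]; s=np.linalg.lstsq(A,(e**2).sum(1),rcond=None)[0]; print("rim",s[:2],np.sqrt(s[2]+s[:2]@s[:2]),len(e))
m=(abs(L[...,1])<.007)&(abs(L[...,2]+.045)<.01)&(L[...,0]>.01)&(L[...,0]<.08); print("strap x max",np.percentile(L[m][:,0],[50,99,100]),"y mid",L[m][:,1].mean(),len(L[m]),L[m][:,2].mean())
m=(abs(L[...,2]+.002)<.004)&(L[...,0]>.025)&(np.hypot(L[...,0],L[...,1])<.07); e=np.array([ [x] for x in L[m][:,:2]],np.float32)
hull=cv2.convexHull(e)[:,0]; hull=hull[hull[:,0]>.028]; A=np.c_[2*hull,np.ones(len(hull))]; s=np.linalg.lstsq(A,(hull**2).sum(1),rcond=None)[0]; print("plate",s[:2],np.sqrt(s[2]+s[:2]@s[:2]))
```

```text
rim [0.52826995 0.28520724] 0.06326394129329026 4104
strap x max [0.03498285 0.05639175 0.05658225] y mid 0.00026403346156151345 3389 -0.04562694210299294
plate [1.85063126e-02 9.42231380e-05] 0.03686177485648725
```

>>> {"method": "apply_moves", "body": {
  "motion": [
    [-1,0.07,0.03,0,0,0,0],
    [-1,0.138,0.058,0,0,0,0],
    [-1,0.138,0.058,0,0,0,0],
    [-1,0.138,0.058,0.08,0,0,0],
    [-1,0.138,0.058,0.17,0,0,0],
    [-1,0.138,0.058,0.26,0,0,0],
    [-1,0.138,0.058,0.35,0,0,0],
    [-1,0.138,0.058,0.43,0,0,0],
    [-1,0.138,0.058,0.48,0,0,0],
    [-1,0.138,0.058,0.51,0,0,0],
    [-1,0.138,0.058,0.52,0,0,0],
    [-1,0.138,0.058,0.52,0,0,0]
  ]
}}

```text
clock: 11.08
tool_pos: [0.5294, 0.2821, 0.0598]
eef_rot: [0.0, 0.592, 0.806, 0.0]
contact_force: [0.7, -0.1, -1.3]
gripper_width: 0.0096
finger_force: 50.0
```

>>> {"method": "apply_moves", "body": {
  "motion": [
    [-1,0,0,0.008,0,0,0],
    [-1,0,0,0.014,0,0,0],
    [-1,0,0,0.018,0,0,0],
    [-1,0,0,0.021,0,0,0],
    [-1,0,0,0.021,0,0,0]
  ]
}}

```text
clock: 11.7
tool_pos: [0.5293, 0.2821, 0.0532]
eef_rot: [0.0, 0.593, 0.806, 0.0]
contact_force: [-0.9, 0.8, -0.5]
gripper_width: 0.0094
finger_force: 50.0
```

>>> {"method": "apply_moves", "body": {
  "motion": [
    [-1,0,0,0.003,0,0,0],
    [-1,0,0,0.005,0,0,0],
    [-1,0,0,0.005,0,0,0]
  ]
}}

```text
clock: 12.08
tool_pos: [0.5293, 0.2821, 0.0531]
eef_rot: [0.0, 0.593, 0.806, 0.001]
contact_force: [-1.9, -1.4, 10.9]
gripper_width: 0.0094
finger_force: 50.0
```

The carrier is on the jar floor. Release and rise.

>>> {"method": "apply_moves", "body": {
  "motion": [
    [-1,0,0,-0.004,0,0,0],
    [-0.3,0,0,-0.004,0,0,0],
    [-0.3,0,0,-0.004,0,0,0],
    [-0.3,0,0,-0.004,0,0,0],
    [-0.3,0,0,-0.04,0,0,0],
    [-0.3,0,0,-0.1,0,0,0],
    [-0.3,0,0,-0.25,0,0,0],
    [-0.3,0,0,-0.4,0,0,0],
    [-0.3,-0.1,-0.05,-0.55,0,0,0],
    [-0.3,-0.25,-0.1,-0.6,0,0,0],
    [-0.3,-0.25,-0.1,-0.6,0,0,0]
  ]
}}

```text
clock: 13.45
tool_pos: [0.5243, 0.1967, 0.2349]
eef_rot: [0.002, 0.595, 0.803, 0.001]
contact_force: [-0.2, -0.2, 0.6]
gripper_width: 0.0308
finger_force: 0.0
```

Run:
```python
from h import *
c=cam("wrist"); save(c,"w7"); P=cloud(c); n=np.linalg.norm(P[...,:2]-[.528,.2855],axis=-1)
m=(n<.058)&(P[...,2]>.093)&(P[...,2]<.106); Q=P[m]; print("strap",len(Q),Q.mean(0),cv2.minAreaRect(Q[:,:2].astype(np.float32)))
m=(n<.05)&(P[...,2]>.05)&(P[...,2]<.063); Q=P[m]; print("plate",len(Q),Q.mean(0)); A=np.c_[Q[:,:2],np.ones(len(Q))]; print(np.linalg.lstsq(A,Q[:,2],rcond=None)[0])
goto([.4347,-.0019,.25],17.4)
```

```text
strap 1712 [0.52748342 0.28649421 0.09864212] ((0.5285052061080933, 0.28430667519569397), (0.010221314616501331, 0.10571189224720001), 17.38152503967285)
plate 6648 [0.52727759 0.28526666 0.05493077]
[-0.00059926 -0.00074709  0.05545987]
row [-0.555, -0.481, -0.056] [0.002, -0.0, -0.003] rows>= 4 yaw0 17.1
```

The carrier sits level and centred in the jar. Next is the lid.

>>> {"method": "apply_moves", "body": {
  "motion": [
    [0.36,-0.2,-0.16,0,0,0,0],
    [0.36,-0.38,-0.32,0,0,0,0],
    [0.36,-0.555,-0.481,0,0,0,0],
    [0.36,-0.555,-0.481,0.1,0,0,0],
    [0.36,-0.555,-0.481,0.25,0,0,0],
    [0.36,-0.555,-0.481,0.4,0,0,0],
    [0.36,-0.555,-0.481,0.5,0,0,0],
    [0.36,-0.555,-0.481,0.56,0,0,0],
    [0.36,-0.555,-0.481,0.56,0,0,0],
    [0.36,-0.555,-0.481,0.56,0,0,0]
  ]
}}

```text
clock: 14.75
tool_pos: [0.4352, 0.0001, 0.064]
eef_rot: [0.0, 0.592, 0.806, 0.0]
contact_force: [-0.1, 0.3, 0.1]
gripper_width: 0.06
finger_force: 0.0
```

Run:
```python
from h import *
goto([.4347,-.0019,.0],17.4); c=cam("wrist"); P=cloud(c); print(arm.get_obs()["tool_pos"])
n=np.linalg.norm(P[...,:2]-[.435,-.002],axis=-1)
m=(n<.035)&(P[...,2]>.046)&(P[...,2]<.058); Q=P[m]; print("post top",len(Q),Q.mean(0),cv2.minEnclosingCircle(Q[:,:2].astype(np.float32)))
m=(n<.08)&(P[...,2]>.012)&(P[...,2]<.024); Q=P[m]; print("disc",len(Q),cv2.minEnclosingCircle(Q[:,:2].astype(np.float32)))
```

```text
row [-0.006, -0.004, 0.213] [0.001, -0.0, -0.0] rows>= 2 yaw0 17.4
[4.35333009e-01 3.25564200e-05 6.42189332e-02]
post top 2071 [ 4.34561199e-01 -4.11300366e-04  5.20276643e-02] ((0.4349517226219177, -0.0016449346439912915), 0.014592371881008148)
disc 26392 ((0.4351212680339813, -0.0019328987691551447), 0.06453772634267807)
```

>>> {"method": "apply_moves", "body": {
  "motion": [
    [0.36,-0.006,-0.002,0.1,0,0,0],
    [0.36,-0.006,-0.002,0.18,0,0,0],
    [0.36,-0.006,-0.002,0.21,0,0,0],
    [0.36,-0.006,-0.002,0.21,0,0,0],
    [-1,-0.006,-0.002,0.21,0,0,0],
    [-1,-0.006,-0.002,0.21,0,0,0],
    [-1,-0.006,-0.002,0.21,0,0,0],
    [-1,-0.006,-0.002,0.21,0,0,0]
  ],
  "newtons": 50
}}

```text
clock: 15.8
tool_pos: [0.4389, -0.0026, 0.0059]
eef_rot: [-0.005, 0.593, 0.805, -0.004]
contact_force: [-3.3, -1.2, 6.7]
gripper_width: 0.0276
finger_force: 50.0
```

The grip pushed the arm a little (TCP x +3.6 mm, z +5 mm), so I'll check the grasp.

Run:
```python
from h import *
c=cam("wrist"); P=cloud(c); o=arm.get_obs(); print(o["tool_pos"],o["contact_force"],o["ft_torque"],rot(o["eef_rot"]).as_matrix().round(3).tolist())
n=np.linalg.norm(P[...,:2]-[.435,-.002],axis=-1)
m=(n<.075)&(P[...,2]>.005)&(P[...,2]<.028); Q=P[m]; A=np.c_[Q[:,:2]-[.435,-.002],np.ones(len(Q))]; print("disc",len(Q),cv2.minEnclosingCircle(Q[:,:2].astype(np.float32)),np.linalg.lstsq(A,Q[:,2],rcond=None)[0])
w=cv2.resize(c["color"][60:390,120:520,::-1],(720,594)); cv2.imwrite("pics/w8.png",w)
```

```text
[ 0.43888268 -0.00258189  0.00594027] [-3.35419767 -1.12664413  6.39039445] [-0.22779919  0.85574879 -0.00483929] [[-0.296, 0.955, -0.013], [0.955, 0.296, 0.0], [0.004, -0.012, -1.0]]
disc 31779 ((0.4390009045600891, -0.0006473122630268335), 0.06467553228139877) [ 0.00249197 -0.00678589  0.0172456 ]
```

View pics/w8.png

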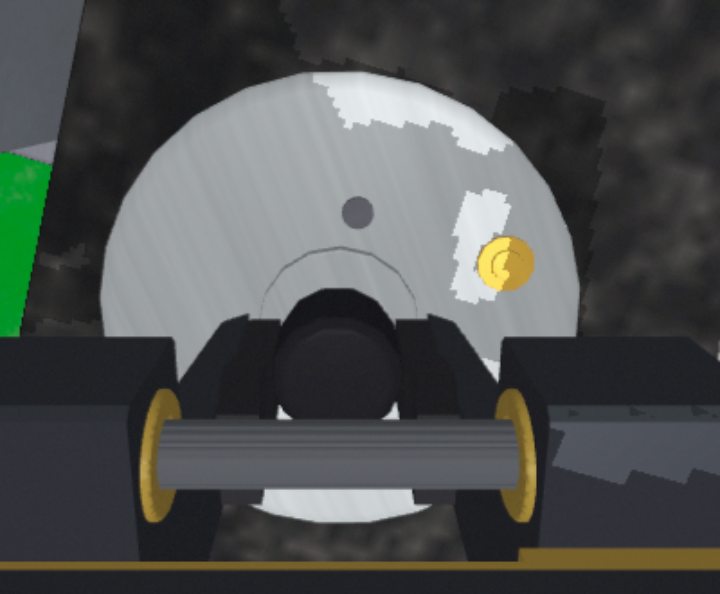

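The crop shows the post gripped between the pads at (335,350), the disc level, and the vent at (505,263). A small lift will confirm it.

>>> {"method": "apply_moves", "body": {
  "motion": [
    [-1,0,0,-0.03,0,0,0],
    [-1,0,0,-0.08,0,0,0],
    [-1,0,0,-0.15,0,0,0],
    [-1,0,0,-0.15,0,0,0],
    [-1,0,0,-0.15,0,0,0]
  ]
}}

```text
clock: 16.48
tool_pos: [0.441, -0.0021, 0.0501]
eef_rot: [-0.005, 0.592, 0.806, -0.003]
contact_force: [-0.2, -0.2, -3.3]
gripper_width: 0.0275
finger_force: 50.0
```

```bash
cat > lid.py <<'E'
from h import *
c=cam("wrist"); P=cloud(c); o=arm.get_obs(); t=np.array(o["tool_pos"]); M=rot(o["eef_rot"]).as_matrix(); L=(P-t)@M
print(t,o["contact_force"],o["gripper_width"],o["finger_force"],M[:,2].round(4))
for v in (232,236,238,240,244): print(v,L[v,264].round(4),L[v,355].round(4))
n=np.hypot(L[...,0],L[...,1]); m=(n<.075)&(L[...,2]>-.03)&(L[...,2]<.0); Q=L[m]; med=np.median(Q[:,2]); Q=Q[abs(Q[:,2]-med)<.006]; A=np.c_[Q[:,:2],np.ones(len(Q))]; s=np.linalg.lstsq(A,Q[:,2],rcond=None)[0]
cc=cv2.minEnclosingCircle(Q[:,:2].astype(np.float32)); nw=M@np.array([-s[0],-s[1],1]); print("disc in tool",cc,s,"world normal",nw.round(4),"centre world",(t+M@np.array([*cc[0],s@[*cc[0],1]])).round(4))
E
python3 lid.py
```

```text
[ 0.44071676 -0.00218344  0.04994318] [ 0.29163918  0.09551301 -2.95470045] 0.027484515160214374 49.98763062438229 [-1.190e-02  5.000e-04 -9.999e-01]
232 [ 0.005  -0.0203 -0.011 ] [ 0.0053  0.023  -0.0115]
236 [ 0.0044 -0.0198 -0.0147] [ 0.0029  0.0232 -0.0106]
238 [ 0.0086 -0.0182 -0.0278] [ 0.0088  0.0208 -0.0282]
240 [ 0.0084 -0.018  -0.0294] [ 0.0087  0.0206 -0.0301]
244 [ 0.0086 -0.0174 -0.0343] [ 0.0083  0.0202 -0.0335]
disc in tool ((0.001902710529975593, 0.0006545790238305926), 0.06467103958129883) [ 0.01163732 -0.01410234 -0.01138301] world normal [ 0.005  -0.0064 -1.0001] centre world [ 4.409e-01 -2.000e-04  6.130e-02]
```

Run:
```python
from h import *
o=arm.get_obs(); M=rot(o["eef_rot"]).as_matrix()
print("to above jar", (M.T@(np.array([.528,.2855,.175])-np.array([.4409,-.0008,.0613]))/.3).round(3))
```

```text
to above jar [ 0.826  0.557 -0.382]
```

>>> {"method": "apply_moves", "body": {
  "motion": [
    [-1,0,0,-0.08,0,0,0],
    [-1,0,0,-0.18,0.002,0.005,0],
    [-1,0,0,-0.28,0.002,0.005,0],
    [-1,0.06,0.04,-0.36,0.002,0.005,0],
    [-1,0.16,0.11,-0.38,0.002,0.005,0],
    [-1,0.28,0.19,-0.38,0.002,0.005,0],
    [-1,0.4,0.27,-0.38,0.002,0.005,0],
    [-1,0.52,0.35,-0.38,0.002,0.005,0],
    [-1,0.64,0.43,-0.38,0.002,0.005,0],
    [-1,0.75,0.51,-0.38,0.002,0.005,0],
    [-1,0.826,0.557,-0.38,0.002,0.005,0],
    [-1,0.826,0.557,-0.38,0.002,0.005,0]
  ]
}}

```text
clock: 18.02
tool_pos: [0.5269, 0.2865, 0.1615]
eef_rot: [-0.01, 0.591, 0.807, -0.003]
contact_force: [-0.9, 0.0, -3.3]
gripper_width: 0.0273
finger_force: 50.0
```

```bash
python3 lid.py
```

```text
[0.52688819 0.28411738 0.16198967] [-1.15301427 -0.14214449 -2.91126106] 0.027130197096852743 49.98737149304361 [-0.019   0.0057 -0.9998]
232 [ 0.0071 -0.0198 -0.01  ] [ 0.0078  0.0235 -0.0114]
236 [ 0.0064 -0.0194 -0.0135] [ 0.0055  0.0236 -0.0108]
238 [ 0.0109 -0.0177 -0.0275] [ 0.0111  0.0213 -0.0275]
240 [ 0.0107 -0.0175 -0.0292] [ 0.0107  0.0211 -0.0289]
244 [ 0.0105 -0.017  -0.033 ] [ 0.0108  0.0205 -0.0334]
disc in tool ((0.004224943928420544, 0.001343796495348215), 0.06457962095737457) [ 0.01060534 -0.01362726 -0.01072466] world normal [-2.8000e-03 -4.0000e-04 -1.0001e+00] centre world [0.5271 0.2885 0.1727]
```

```bash
python3 lid.py | grep -v "^2"
```

```text
[0.52703101 0.28274298 0.16243765] [-0.30048684  0.31983894 -3.40420081] 0.027873777392385255 49.98742232317454 [-0.0187  0.0051 -0.9998]
disc in tool ((0.0030985951889306307, 0.0007187118171714246), 0.0647369846701622) [ 0.01175668 -0.01339416 -0.0107502 ] world normal [-0.0025 -0.0021 -1.0002] centre world [0.527  0.2859 0.1732]
```

>>> {"method": "apply_moves", "body": {
  "motion": [
    [-1,0,0.003,0.05,0,0,0],
    [-1,0,0.003,0.1,0,0,0],
    [-1,0,0.003,0.11,0,0,0],
    [-1,0,0.003,0.11,0,0,0],
    [-1,0,0.003,0.11,0,0,0],
    [-1,0,0.003,0.11,0,0,0]
  ]
}}

```text
clock: 18.88
tool_pos: [0.5284, 0.2845, 0.131]
eef_rot: [-0.008, 0.592, 0.806, -0.002]
contact_force: [0.5, -0.1, -2.6]
gripper_width: 0.0274
finger_force: 50.0
```

```bash
python3 lid.py | grep -v "^2"; python3 lid.py | grep -v "^2"
```

```text
[0.52834788 0.2845235  0.13097992] [-1.00052816 -0.37192077 -3.22902671] 0.02739626893720116 49.98780290217837 [-0.016   0.007  -0.9998]
disc in tool ((0.0017245635390281677, 0.0005432544276118279), 0.06462858617305756) [ 0.01175114 -0.01353195 -0.01123735] world normal [ 4.0000e-04 -1.0000e-04 -1.0002e+00] centre world [0.5285 0.2863 0.1422]
[0.52825909 0.28454767 0.13092483] [-0.26789879  0.44779983 -2.50153601] 0.027386808242803616 49.987610561947804 [-0.0161  0.007  -0.9998]
disc in tool ((0.0016343528404831886, 0.0004655047378037125), 0.06479252129793167) [ 0.01163293 -0.01359778 -0.01124317] world normal [ 3.0000e-04 -1.0000e-04 -1.0002e+00] centre world [0.5284 0.2862 0.1422]
```

>>> {"method": "apply_moves", "body": {
  "motion": [
    [-1,-0.002,0,0.02,0,0,0],
    [-1,-0.002,0,0.04,0,0,0],
    [-1,-0.002,0,0.055,0,0,0],
    [-1,-0.002,0,0.067,0,0,0],
    [-1,-0.002,0,0.075,0,0,0],
    [-1,-0.002,0,0.08,0,0,0],
    [-1,-0.002,0,0.083,0,0,0],
    [-1,-0.002,0,0.083,0,0,0]
  ]
}}

```text
clock: 19.98
tool_pos: [0.5279, 0.2841, 0.107]
eef_rot: [-0.009, 0.592, 0.806, -0.002]
contact_force: [-3.2, -0.5, 6.1]
gripper_width: 0.0278
finger_force: 50.0
```

```bash
python3 lid.py | grep -v "^2"
```

```text
[0.52786397 0.28409559 0.10701736] [-4.38065289 -0.60091459  7.33554221] 0.027321893152156915 49.97738404712436 [-0.0165  0.0078 -0.9998]
disc in tool ((0.0008320355555042624, 0.0018558809533715248), 0.06598945707082748) [ 0.01896878 -0.01402883 -0.01124102] world normal [ 0.0025 -0.0061 -1.0003] centre world [0.5296 0.2854 0.1183]
```

Seated on the rim, with contact force at the expected height. Release gently and rise.

>>> {"method": "apply_moves", "body": {
  "motion": [
    [-1,0,0,-0.003,0,0,0],
    [0.3,0,0,-0.003,0,0,0],
    [0.3,0,0,-0.003,0,0,0],
    [0.3,0,0,-0.003,0,0,0],
    [0.3,0,0,-0.03,0,0,0],
    [0.3,0,0,-0.1,0,0,0],
    [0.3,0,0,-0.25,0,0,0],
    [0.3,-0.03,-0.1,-0.38,0,0,0],
    [0.3,-0.05,-0.25,-0.43,0,0,0],
    [0.3,-0.05,-0.3,-0.43,0,0,0],
    [0.3,-0.05,-0.3,-0.43,0,0,0]
  ]
}}

```text
clock: 21.4
tool_pos: [0.448, 0.242, 0.2366]
eef_rot: [-0.009, 0.593, 0.805, -0.002]
contact_force: [0.6, -0.0, 0.1]
gripper_width: 0.057
finger_force: 0.0
```

Run:
```python
from h import *
o=arm.get_obs(); print(o["tool_pos"],np.round(o["qpos"],2))
c=cam("wrist"); save(c,"w9"); np.savez("w9.npz",**c); P=cloud(c); J=np.array([.528,.2855]); n=np.linalg.norm(P[...,:2]-J,axis=-1)
m=(n<.07)&(n>.02)&(P[...,2]>.1145)&(P[...,2]<.125); Q=P[m]; A=np.c_[Q[:,:2]-J,np.ones(len(Q))]; print("disc",len(Q),cv2.minEnclosingCircle(Q[:,:2].astype(np.float32)),np.linalg.lstsq(A,Q[:,2],rcond=None)[0])
m=(n<.025)&(P[...,2]>.14); Q=P[m]; print("post",len(Q),Q.mean(0),cv2.minEnclosingCircle(Q[:,:2].astype(np.float32)))
a=np.radians(14); X=np.array([np.cos(a),np.sin(a)]); Y=np.array([-X[1],X[0]]); d=P[...,:2]-J; jx=d@X; jy=d@Y
g=cv2.cvtColor(c["color"],cv2.COLOR_RGB2GRAY)
m=(abs(jy)<.03)&(jx<-.072)&(jx>-.13)&(P[...,2]>.07)&(P[...,2]<.13); Q=np.c_[jx[m],jy[m],P[m][:,2],g[m]]; t=Q[Q[:,0]<-.09]; print("tab",len(t),t.min(0),t.max(0),t.mean(0))
m=(abs(jy)<.09)&(jx<-.072)&(jx>-.13)&(P[...,2]>.07)&(P[...,2]<.13)&(g>90); Q=np.c_[jx[m],jy[m],P[m][:,2]]; print("bar",len(Q),Q.min(0),Q.max(0),Q.mean(0),np.polyfit(Q[:,1],Q[:,0],1) if len(Q) else 0)
```

```text
[0.44797157 0.24201934 0.23657045] [-1.06  0.64  0.83  1.9  -0.62  0.89  0.39]
disc 16985 ((0.5280216336250305, 0.2859438359737396), 0.06453865021467209) [6.05326339e-04 7.21948638e-05 1.17777973e-01]
post 2912 [0.52111546 0.28379359 0.24869494] ((0.5235937237739563, 0.28522270917892456), 0.018784595653414726)
tab 690 [-1.17845330e-01 -8.06669009e-03  9.44932070e-02  1.80000000e+01] [-9.00323090e-02  1.02159055e-02  1.06079439e-01  7.20000000e+01] [-1.03816646e-01  1.56156890e-03  1.01779776e-01  3.19246377e+01]
bar 1281 [-0.08745319 -0.07595944  0.09070282] [-0.07200409  0.07835248  0.09961536] [-0.08177657  0.00555059  0.0960129 ] [ 0.01310467 -0.08184931]
```

View pics/w9.png

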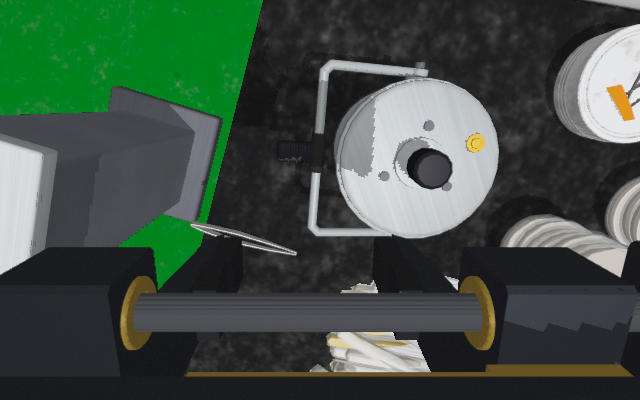

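The view shows the lid seated concentric and level: disc top at 0.1178 m, post at (430,168), vent at (476,143). The bail tab is at (293,151) and the crossbar at u≈319. I'll pinch the tab across its width with the fingertips and carry it round the arc.

```bash
cat > bail.py <<'E'
from h import *
J=np.array([.528,.2857]); a=np.radians(13.3); X=np.array([np.cos(a),np.sin(a)])
def tcp(q,r=.108): 
    p=J-X*r*np.sin(q); return np.array([p[0],p[1],.075+r*np.cos(q)-.008-.027])
E
python3 - <<'E'
from bail import *
p=tcp(1.35); print(p); goto([p[0],p[1],.16],103.3)
E
```

```text
[0.42544824 0.26145779 0.06365272]
row [0.081, -0.052, 0.256] [-0.001, -0.012, -0.955] rows>= 9 yaw0 17.4
```

>>> {"method": "apply_moves", "body": {
  "motion": [
    [-0.1,0.08,-0.05,0,0,-0.012,-0.955],
    [-0.1,0.08,-0.05,0,0,-0.012,-0.955],
    [-0.1,0.08,-0.05,0,0,-0.012,-0.955],
    [-0.1,0.08,-0.05,0,0,-0.012,-0.955],
    [-0.1,0.08,-0.05,0,0,-0.012,-0.955],
    [-0.1,0.08,-0.05,0,0,-0.012,-0.955],
    [-0.1,0.08,-0.05,0,0,-0.012,-0.955],
    [-0.1,0.08,-0.05,0,0,-0.012,-0.955],
    [-0.1,0.08,-0.05,0.1,0,-0.012,-0.955],
    [-0.1,0.08,-0.05,0.2,0,-0.012,-0.955],
    [-0.1,0.08,-0.05,0.25,0,-0.012,-0.955],
    [-0.1,0.08,-0.05,0.25,0,-0.012,-0.955]
  ]
}}

```text
clock: 22.95
tool_pos: [0.4263, 0.2608, 0.1601]
eef_rot: [-0.002, -0.115, 0.993, -0.001]
contact_force: [-0.3, -0.3, 0.2]
gripper_width: 0.0398
finger_force: 0.0
```

Run:
```python
from bail import *
o=arm.get_obs(); print(o["tool_pos"],np.round(o["qpos"],2))
c=cam("wrist"); P=cloud(c); Y=np.array([-X[1],X[0]]); d=P[...,:2]-J; jx=d@X; jy=d@Y; g=cv2.cvtColor(c["color"],cv2.COLOR_RGB2GRAY)
m=(abs(jy)<.02)&(jx<-.092)&(jx>-.13)&(P[...,2]>.08)&(P[...,2]<.115); Q=np.c_[jx[m],jy[m],P[m][:,2]]; print("tab",len(Q),Q.min(0),Q.max(0),Q.mean(0))
p=tcp(1.35); goto([p[0],p[1],.0637],103.3)
M=rot(o["eef_rot"]).as_matrix(); L=(P-o["tool_pos"])@M
for v in (236,240,246): print([(u,L[v,u].round(3).tolist()) for u in (255,265,345,355)])
```

```text
[0.42631119 0.26079448 0.1601148 ] [-0.83  0.63  0.31  2.   -0.35  0.56  1.52]
tab 1001 [-0.11839962 -0.00930524  0.09584712] [-0.09208724  0.00855922  0.10574929] [-0.10590336 -0.00041147  0.10194535]
row [0.003, 0.003, 0.324] [-0.001, -0.001, -0.001] rows>= 2 yaw0 103.2
[(255, [-0.063, -0.052, 0.159]), (265, [-0.056, -0.04, 0.142]), (345, [-0.05, 0.033, 0.127]), (355, [-0.059, 0.045, 0.149])]
[(255, [0.009, -0.023, -0.03]), (265, [-0.055, -0.038, 0.129]), (345, [-0.05, 0.032, 0.116]), (355, [0.009, 0.02, -0.03])]
[(255, [0.009, -0.022, -0.036]), (265, [-0.053, -0.036, 0.112]), (345, [-0.049, 0.03, 0.102]), (355, [0.007, 0.019, -0.032])]
```

>>> {"method": "apply_moves", "body": {
  "motion": [
    [-0.1,0.003,0.001,0.12,0,0,0],
    [-0.1,0.003,0.001,0.24,0,0,0],
    [-0.1,0.003,0.001,0.3,0,0,0],
    [-0.1,0.003,0.001,0.32,0,0,0],
    [-0.1,0.003,0.001,0.32,0,0,0],
    [-1,0.003,0.001,0.32,0,0,0],
    [-1,0.003,0.001,0.32,0,0,0],
    [-1,0.003,0.001,0.32,0,0,0],
    [-1,0.003,0.001,0.32,0,0,0]
  ],
  "newtons": 15
}}

```text
clock: 24.12
tool_pos: [0.425, 0.2613, 0.0655]
eef_rot: [-0.001, -0.116, 0.993, -0.0]
contact_force: [0.5, 0.5, 1.9]
gripper_width: 0.018
finger_force: 15.0
```

Run:
```python
from bail import *
o=arm.get_obs(); print(o["tool_pos"],o["gripper_width"],o["finger_force"],o["contact_force"])
M=rot(o["eef_rot"]).as_matrix(); print(M[:,2])
for q in np.arange(1.35,-.01,-.15): print(round(q,2),(M.T@(tcp(q)-o["tool_pos"])/.3).round(3), (M.T@(tcp(q)-tcp(1.35))/.3).round(3))
```

```text
[0.42500441 0.26133105 0.06554832] 0.017954908825830607 15.002202093601227 [0.46465118 0.45206427 1.85555397]
[-0.00109282 -0.00103272 -0.99999887]
1.35 [-0.002  0.     0.006] [0. 0. 0.]
1.2 [-0.017  0.    -0.045] [-0.016 -0.    -0.052]
1.05 [-0.04   0.    -0.094] [-0.039 -0.    -0.1  ]
0.9 [-0.071 -0.    -0.139] [-0.069 -0.    -0.145]
0.75 [-0.107 -0.    -0.178] [-0.106 -0.    -0.185]
0.6 [-0.149 -0.    -0.212] [-0.148 -0.    -0.218]
0.45 [-0.196 -0.    -0.239] [-0.194 -0.    -0.246]
0.3 [-0.246 -0.    -0.259] [-0.245 -0.    -0.265]
0.15 [-0.299 -0.    -0.271] [-0.297 -0.    -0.278]
0.0 [-0.352 -0.    -0.275] [-0.351 -0.    -0.282]
```

Gripped at 18 mm width. Now the arc.

>>> {"method": "apply_moves", "body": {
  "motion": [
    [-1,-0.008,0,-0.025,0,0,0],
    [-1,-0.017,0,-0.05,0,0,0],
    [-1,-0.028,0,-0.075,0,0,0],
    [-1,-0.04,0,-0.1,0,0,0],
    [-1,-0.07,0,-0.145,0,0,0],
    [-1,-0.106,0,-0.185,0,0,0],
    [-1,-0.148,0,-0.218,0,0,0],
    [-1,-0.148,0,-0.218,0,0,0]
  ]
}}

```text
clock: 25.12
tool_pos: [0.4684, 0.2714, 0.1318]
eef_rot: [-0.001, -0.116, 0.993, -0.0]
contact_force: [-3.7, 1.7, 5.1]
gripper_width: 0.0178
finger_force: 15.0
```

Run:
```python
from bail import *
o=arm.get_obs(); print(o["tool_pos"],o["gripper_width"],o["finger_force"],o["contact_force"],"tcp(.6)",tcp(.6))
c=cam("wrist"); P=cloud(c); Y=np.array([-X[1],X[0]]); d=P[...,:2]-J; jx=d@X; jy=d@Y
m=(abs(jy)>.025)&(abs(jy)<.065)&(P[...,2]>.125)&(P[...,2]<.175)&(jx<.0)&(jx>-.1); Q=np.c_[jx[m],P[m][:,2]-.075]; print("bar",len(Q),Q.mean(0),np.hypot(*Q.T).mean(),np.arctan2(-Q[:,0],Q[:,1]).mean())
M=rot(o["eef_rot"]).as_matrix()
for q in (.45,.3,.15,0): print(q,(M.T@(tcp(q)-o["tool_pos"])/.3).round(3))
```

```text
[0.46837215 0.27141377 0.13180282] 0.01781791106441671 15.000450627703685 [-3.67039765  1.65024226  5.133407  ] tcp(.6) [0.4686542  0.27167125 0.12913625]
bar 22 [-0.05333723  0.0694804 ] 0.08759588212717107 0.6547945398926347
0.45 [-0.048  0.001 -0.018]
0.3 [-0.098  0.001 -0.038]
0.15 [-0.151  0.001 -0.05 ]
0 [-0.204  0.001 -0.054]
```

>>> {"method": "apply_moves", "body": {
  "motion": [
    [-1,-0.024,0,-0.01,0,0,0],
    [-1,-0.048,0,-0.02,0,0,0],
    [-1,-0.073,0,-0.03,0,0,0],
    [-1,-0.098,0,-0.038,0,0,0],
    [-1,-0.125,0,-0.046,0,0,0],
    [-1,-0.151,0,-0.051,0,0,0],
    [-1,-0.178,0,-0.053,0,0,0],
    [-1,-0.204,0,-0.054,0,0,0],
    [-1,-0.204,0,-0.054,0,0,0],
    [-1,-0.204,0,-0.054,0,0,0]
  ]
}}

```text
clock: 26.42
tool_pos: [0.5297, 0.2857, 0.1485]
eef_rot: [0.001, -0.115, 0.993, -0.0]
contact_force: [0.5, 1.7, 8.3]
gripper_width: 0.0179
finger_force: 15.0
```

```bash
cat > chk.py <<'E'
from bail import *
o=arm.get_obs(); print(o["clock"],o["tool_pos"],o["gripper_width"],o["finger_force"],o["contact_force"],"tcp(0)",tcp(0))
Y=np.array([-X[1],X[0]])
for n in ("wrist","top"):
    c=cam(n); P=cloud(c); d=P[...,:2]-J; jx=d@X; jy=d@Y
    m=(abs(jy)>.024)&(abs(jy)<.068)&(P[...,2]>.153)&(P[...,2]<.17)&(abs(jx)<.04); Q=np.c_[jx[m],P[m][:,2]]; print(n,"bar",len(Q),Q.mean(0) if len(Q) else 0,(Q.min(0),Q.max(0)) if len(Q) else 0)
    m=(abs(jy)<.012)&(P[...,2]>.17)&(P[...,2]<.2)&(abs(jx)<.03); Q=np.c_[jx[m],P[m][:,2]]; print("tab",len(Q),Q.mean(0) if len(Q) else 0)
    r=np.hypot(jx,jy); m=(r>.02)&(r<.06)&(abs(P[...,2]-.118)<.008); Q=np.c_[jx[m],jy[m],P[m][:,2]]
    if len(Q)>50: print("lid plane",len(Q),np.linalg.lstsq(np.c_[Q[:,:2],np.ones(len(Q))],Q[:,2],rcond=None)[0])
E
python3 chk.py
```

```text
26.425 [0.52966302 0.28571943 0.14849154] 0.017913915220758723 15.000489600934088 [0.48708852 1.71483767 8.28205028] tcp(0) [0.528  0.2857 0.148 ]
wrist bar 3150 [-0.00578244  0.16265195] (array([-0.00927137,  0.15714252]), array([-0.0008438 ,  0.16608896]))
tab 2520 [-0.00688551  0.18972723]
lid plane 18326 [-5.35959689e-04  5.03489092e-05  1.17908523e-01]
top bar 30 [-0.00675875  0.16269502] (array([-0.01116816,  0.15540705]), array([-0.00095665,  0.16857804]))
tab 0 0
lid plane 268 [0.00021106 0.00077077 0.11838117]
```

The bail is still about 0.06 rad short, so a small nudge further.

>>> {"method": "apply_moves", "body": {
  "motion": [
    [-1,-0.012,0,-0.004,0,0,0],
    [-1,-0.022,0,-0.005,0,0,0],
    [-1,-0.022,0,-0.005,0,0,0],
    [-1,-0.022,0,-0.005,0,0,0]
  ]
}}

```text
clock: 27.02
tool_pos: [0.5347, 0.2869, 0.1486]
eef_rot: [-0.0, -0.116, 0.993, -0.001]
contact_force: [-1.6, 1.5, 5.7]
gripper_width: 0.0173
finger_force: 15.0
```

```bash
python3 chk.py
```

```text
27.025 [0.53472166 0.28686035 0.14855204] 0.017288226381173343 15.000460096634924 [-1.57858456  1.50619971  5.67352281] tcp(0) [0.528  0.2857 0.148 ]
wrist bar 3205 [-0.00162925  0.16282757] (array([-0.0051367 ,  0.15785225]), array([0.00371986, 0.16560806]))
tab 2572 [-0.00173986  0.18952588]
lid plane 19486 [-0.00078445  0.00024743  0.11793027]
top bar 30 [-0.00263636  0.16272765] (array([-0.01059881,  0.15515826]), array([0.00362347, 0.16864739]))
tab 0 0
lid plane 277 [-0.00264574  0.01128894  0.11791625]
```

The bail is upright (bar centre within 1 mm). Release and retreat.

>>> {"method": "apply_moves", "body": {
  "motion": [
    [-0.1,0,0,0,0,0,0],
    [-0.1,0,0,0,0,0,0],
    [-0.1,0,0,0,0,0,0],
    [-0.1,0,0,-0.05,0,0,0],
    [-0.1,0,0,-0.12,0,0,0],
    [-0.1,0,0,-0.25,0,0,0],
    [-0.1,0.1,0,-0.35,0,0,0],
    [-0.1,0.25,0,-0.35,0,0,0],
    [-0.1,0.25,0,-0.35,0,0,0],
    [-0.1,0.25,0,-0.35,0,0,0]
  ]
}}

```text
clock: 28.38
tool_pos: [0.4623, 0.2702, 0.2542]
eef_rot: [0.0, -0.116, 0.993, -0.0]
contact_force: [0.8, -0.5, 0.6]
gripper_width: 0.0398
finger_force: 0.0
```

```bash
python3 chk.py
```

```text
28.375 [0.46229833 0.2701901  0.25421578] 0.039766768751698 0.0 [ 0.8376467  -0.47373815  0.59909468] tcp(0) [0.528  0.2857 0.148 ]
wrist bar 311 [-0.0022785   0.16245714] (array([-0.00551373,  0.15694205]), array([0.00341811, 0.16562139]))
tab 542 [-0.0047001   0.18637127]
lid plane 7184 [0.00083359 0.00100847 0.11789065]
top bar 29 [-0.00253845  0.16281984] (array([-0.00876286,  0.1571853 ]), array([0.00289818, 0.1699212 ]))
tab 0 0
lid plane 288 [ 0.00978703 -0.01745193  0.11879076]
```

```bash
python3 -c "
from cell import arm
print(arm.finish_job())"
```

```text
the job is handed in; nothing more can be done
None
```

The job is handed in at about 28 s: the carrier sits level in the jar, the lid is level and fully home on the rim, and the bail stands upright over the post to within about 0.02 rad. The lid slid about 4 mm on the bench as I gripped it, and I did not re-measure the other bench items at the end.

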